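# Rock a stuck cartridge out of its dock

## Task

The yellow-handled cartridge is stuck between two stiff clamps in the slanted dock, and a straight pull will not free it. Rock it sideways, first one way and then the other, until both orange clamps have been pushed fully back, then draw it out along its slope and set it gently, foot first, down on the floor of the red caddy. Leave everything else where it is.

Things in the scene. Friction and masses are not known exactly. Their poses are not given: they have to be found in the camera images.
- socket: Slot of the fixed white dock (200 x 190 mm, 160 high; yaw varies). Origin: centre of the slot's floor, where the cartridge's foot stands. z: up out of the slot along its slope, 25 degrees from vertical, leaning to the robot's side. y: the slot's width, the direction of rocking. x: across the slot, pointing away from the robot and up. The slot is 30 mm thick (x).
- mouth (a point): Centre of the slot's flat mouth, 104 mm up socket z from the slot's floor; axes as socket. Open over 110 mm (y) and 30 mm (x); the housing there is 178 mm wide (y) and 54 mm thick (x). Nothing stands above it but the cartridge.
- pivot (a point): Point about which the stuck cartridge rocks in the slot's y-z plane, 18 mm up socket z from the slot's floor. The clamp is fully back at about 0.20 rad of rocking to its side, where a stop is met: the handle is then about 27 mm sideways. The handle must be pushed with 7 to 10 N.
- cartridge_mid (a point): Centre of the stuck cartridge, half-way up: black, flat, with a yellow T-handle, 172 mm long, 0.15 to 0.31 kg. z from foot to handle, y along its width, x through its thickness. Below the handle a neck 42 wide x 22 thick, then, 14 mm below this point, shoulders 60 wide x 26 thick, then a foot 36 wide, rounded below to 18 mm radius.
- cartridge_handle (a point): Centre of the yellow handle, 68 mm above the cartridge's centre, 154 mm above the bottom of its foot; axes as the cartridge. A bar 94 mm wide (y), 20 mm thick (x), 36 mm tall (z): grip it across its thickness, tool in line with the slope.
- cartridge_foot (a point): Bottom centre of the cartridge's foot; axes as the cartridge.
- clamp_left (a joint): Orange clamp on the +y side of socket: how far it is pushed back along +y, in m: 0 to 0.003 at the start, 0.014 at its stop. It hooks over the cartridge's shoulder and lets go from about 0.009; take it as fully back from 0.011. It stays where it is pushed (12 N of dry friction).
- clamp_right (a joint): The same on the -y side, pushed back along -y.
- caddy: Fixed open red box, 150 (x) x 170 (y) x 100 mm high, walls and floor 5 mm. Origin: centre of its underside, z up. The cartridge fits in upright with room to spare, its handle above the rim; let go there, it leans on the wall.
- fresh_mid (a point): Centre of a fresh cartridge of the same shape, white with a green handle, lying flat on the table; to be left alone.
- wash_bottle: White bottle with a blue cap, 66 mm across, 170 mm high, standing; origin at the centre of its underside; to be left alone.
- tip_box: Blue box with a clear lid, 125 x 85 x 73 mm; origin at the centre of its underside; to be left alone.
- tube_rack: Yellow rack with coloured tube caps, 100 x 200 x 67 mm; origin at the centre of its underside; to be left alone.
- multichannel: Black and yellow multichannel pipette lying flat, about 215 x 90 x 30 mm; origin near its middle, on its underside; to be left alone.
- marker: Blue marker pen, 18 mm thick, 130 mm long, lying; to be left alone.
Things that resemble listed ones, but are neither listed nor needed, are in the scene too. What is shaped like the part that bears cartridge_mid but purple is not meant.

How it is judged:
By the outcome, as a careful person would: the job done as asked, in the order asked, and still so for the second after the job is handed in, with the robot touching nothing.
It also fails if it takes over 58 s, if anything falls off the work surface, if the arm or the gripper's body presses on something with over 40 N, if the wrist force passes 120 N, or if a joint passes its speed limit or range.

## Robot

A 6-joint arm with a two-finger parallel gripper is mounted at the origin on the work surface. World frame = base frame: x ahead of the robot, y to its left, z up, the work surface at z = 0. Lengths are in m, angles in degrees, forces in N, time in s.
With the tool pointing down it reaches from about 0.325 to 0.75 m from the base axis. Payload 7.6 kg.
Tool frame: the origin (TCP) lies midway between the tips of the shut fingers; the grasp point (between the pads) lies 19 mm behind it; z points along the fingers, y is the direction in which the jaws open and shut (so a half turn about z gives the same grasp; the last joint's range is limited). The gripper opens to 85 mm and grips with 20 to 120 N. Pads are 22 mm wide; open, the fingers measure 114 mm over their backs; the gripper's body (76 mm by 85 mm) begins 54 mm behind the grasp point. The pads swing forward as they close: fully open they stand 13 mm farther back than shut.
Start: joints at [-77.481, 2.991, 80.254, -0, 96.75, -4.028], TCP at [0.15, -0.503, 0.231] pointing down, gripper open.
Joint ranges: [-166.34, 166.34], [-52.06, 124.39], [6.96, 135.62], [-60.46, 240.46], [14.63, 156.25], [-167.68, 167.68]. Speed limits (degrees/s): [147.25, 147.25, 172.46, 180, 180, 180].

## Interface

Orientations are given as [roll, pitch, yaw] about the fixed x, y, z axes, in that order (R = Rz(yaw) Ry(pitch) Rx(roll)).
In Python, from rig import bot gives the robot as it stands. The module is installed in compiled form; this text tells all that it offers.
- The arm moves only by the shell command python3 -m inch 'ROWS'. ROWS is JSON, a list of rows, each a list of 7 numbers: the shift along the world's x, y, z in mm, then the turn, a rotation vector about the world's x, y, z in rad, then the finger opening in mm, from 0 to 85.4. A call has 1 to 5 rows; each row is the pose to reach, as a shift and turn from the pose commanded when the call began; what a row does not reach only later rows make up. A row lasts 1/8 s, in which the tool goes at most 62.5 mm and 10.7 degrees, less where a joint would pass 70% of its speed; a pose out of reach is approached as far as the arm can. A call with a gripper value outside its range is refused whole. The fingers move at their own pace and stop on an object; the grip force is fixed at half the most. Time passes only in rows, so rows that repeat a pose let the fingers close. It gives the time, the measured TCP pose, the force and the opening at its end, in the units of the state.
- bot.observe(): the state, without advancing time (a new reading comes with each control period).
- bot.capture(name): name is "scene" or "top" or "wrist"; returns (picture, depth): 420x560x3 uint8, blue, green, red; 420x560 float32, m along the optical axis (not along the pixel's ray), 0 where there is no reading.
- bot.calibration(name): a dict with "K" (3x3 intrinsics, pixels), "D" ([k1, k2, p1, p2, k3] as OpenCV has them; the pictures are not rectified), "eye" and "rotation" of the camera in the world. Camera axes: x right, y up, looking along -z (the intrinsics and any distortion apply to the point x, -y, -z); pixel columns grow to the right and rows downward; lengths in m; the calibration is good to about 2 mm. A picture is of the moment at which its call begins: read the wrist's pose just before it. calibration takes no time and is no camera call; for the wrist camera it gives the pose at the moment of the call.
- bot.finish_job(): hands the job in, once; it reports no verdict.
The state is a dict: "t": time; "joints": joint angles; "joint_velocities": joint speeds; "effort": joint torques, N m; "position": TCP position; "tool_rot": TCP orientation; "ft_force": force on the tool from outside, world axes, zero at the start; "moment": the same for the moment, N m; "opening": finger opening in m.
Only numpy, scipy, OpenCV 4.12 (cv2) and the standard library are available. Lean on these libraries where they do the work, as an engineer would, in place of code of your own. Each camera call takes 0.05 s, during which the arm holds its last target.

## Working session

There is one attempt and no reset: what is moved stays moved. The work goes in short steps, Python scripts to look and compute and a shell command to move; the robot and the scene stay as the last step left them, time stands still between calls to the robot, and variables do not carry over. Pictures are saved under pics/ and viewed, and the job is handed in when it is done.

```bash
mkdir -p pics; cat > h.py <<'E'
import numpy as np, cv2
from rig import bot
from scipy.spatial.transform import Rotation as R
def snap(name,fn):
    c=bot.calibration(name); p,d=bot.capture(name)
    cv2.imwrite(f'pics/{fn}.png',p); np.savez(f'{fn}.npz',p=p,d=d,K=c['K'],D=c['D'],eye=c['eye'],rot=c['rotation'])
def load(fn): return np.load(f'{fn}.npz')
def pts(z,uv,dep=None):
    uv=np.array(uv,float).reshape(-1,2)
    n=cv2.undistortPoints(uv.reshape(-1,1,2),z['K'],z['D']).reshape(-1,2)
    if dep is None: dep=np.array([z['d'][int(round(v)),int(round(u))] for u,v in uv])
    P=np.c_[n[:,0]*dep,-n[:,1]*dep,-np.ones(len(n))*dep]
    return P@np.array(z['rot']).reshape(3,3).T+z['eye']
def cloud(z):
    H,W=z['d'].shape; u,v=np.meshgrid(np.arange(W),np.arange(H))
    return pts(z,np.c_[u.ravel(),v.ravel()],z['d'].ravel()).reshape(H,W,3)
def proj(z,P):
    P=np.array(P,float).reshape(-1,3); c=(P-z['eye'])@np.array(z['rot']).reshape(3,3)
    c=c*[1,-1,-1]
    return cv2.projectPoints(c,np.zeros(3),np.zeros(3),z['K'],z['D'])[0].reshape(-1,2)
E
python3 - <<'E'
from h import *
print(bot.observe())
snap('scene','s0'); snap('top','t0'); 
for n in('scene','top'): print(bot.calibration(n))
E
```

```text
{'t': 0.0, 'joints': array([-7.74820086e+01,  3.02780058e+00,  8.03138153e+01, -5.60934514e-04,
        9.67496343e+01, -4.02821713e+00]), 'joint_velocities': array([-0.06836292,  0.04028808,  0.00598662,  0.04774474,  0.07214321,
       -0.01919005]), 'effort': array([-9.03941532e-05, -3.81664717e+01, -3.60187519e+01, -1.17426084e-04,
        6.10399831e-03,  1.45278972e-05]), 'position': array([ 0.14946417, -0.50295623,  0.2304601 ]), 'tool_rot': array([-1.79908936e+02, -5.85434181e-03,  1.65461384e+01]), 'ft_force': array([0.02258929, 0.88121815, 0.28893551]), 'moment': array([0.02925624, 0.01135379, 0.02558171]), 'opening': 0.08506834906180605}
{'K': array([[399.72970761,   0.        , 281.08189888],
       [  0.        , 399.72970761, 207.01952056],
       [  0.        ,   0.        ,   1.        ]]), 'D': array([-0.06635258,  0.        ,  0.        ,  0.        ,  0.        ]), 'eye': array([1.3142362 , 0.51513575, 0.8092477 ]), 'rotation': array([ 53.02670767,  -1.35061819, 124.60968082])}
{'K': array([[446.66756979,   0.        , 290.37479882],
       [  0.        , 446.66756979, 210.10887168],
       [  0.        ,   0.        ,   1.        ]]), 'D': array([-0.01013481,  0.        ,  0.        ,  0.        ,  0.        ]), 'eye': array([0.33619822, 0.00753868, 1.33436906]), 'rotation': array([  9.58660849,   1.34557095, -90.02535319])}
```

```bash
sed -i "s/rot=c\['rotation'\]/rot=R.from_euler('xyz',c['rotation'],degrees=True).as_matrix()/" h.py
python3 - <<'E'
import numpy as np
from scipy.spatial.transform import Rotation as R
for f in('s0','t0'):
    z=dict(np.load(f+'.npz')); z['rot']=R.from_euler('xyz',z['rot'],degrees=True).as_matrix(); np.savez(f+'.npz',**z)
from h import *
z=load('t0'); print(pts(z,[(280,30),(280,390),(280,200)]))
E
```

```text
[[ 1.51758971  0.10079319 -0.5856963 ]
 [ 0.17832309  0.04037737  0.61579608]
 [ 0.59227604  0.07018166  0.00371182]]
```

View pics/s0.png

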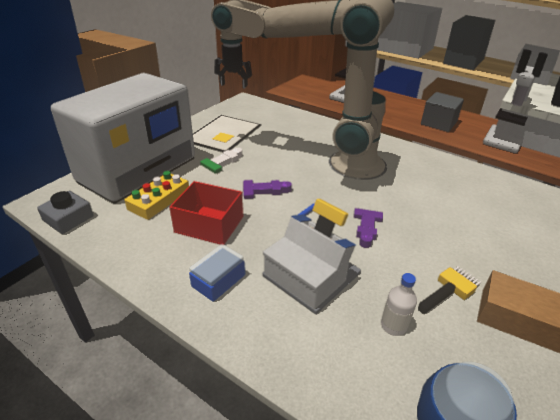

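View pics/t0.png

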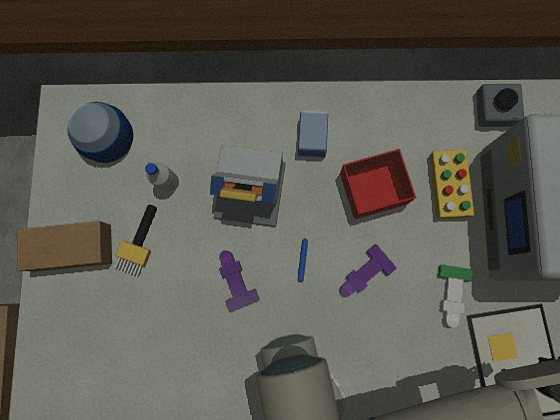

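```bash
python3 - <<'E'
from h import *
z=load('t0');p=z['p'][130:240,190:310]; cv2.imwrite('pics/t0c.png',cv2.resize(p,None,fx=6,fy=5.4,interpolation=cv2.INTER_CUBIC))
z=load('s0');p=z['p'][180:310,240:380]; cv2.imwrite('pics/s0c.png',cv2.resize(p,None,fx=5,fy=4.6,interpolation=cv2.INTER_CUBIC))
z=load('t0');C=cloud(z);p=z['p'].astype(int)
b,g,r=p[...,0],p[...,1],p[...,2]
m=(r>120)&(g>90)&(b<60); m[:, :190]=0;m[:,310:]=0
P=C[m];P=P[P[:,2]>.1];print(len(P),P.mean(0),P.min(0),P.max(0))
q=P-P.mean(0);print(np.linalg.svd(q,full_matrices=False)[1:])
# caddy rim
m=(r>90)&(g<60)&(b<60); m[:, :330]=0;m[:,425:]=0;m[:140]=0;m[225:]=0
P=C[m]; rim=P[P[:,2]>.09]; print(len(rim),rim.min(0),rim.max(0),cv2.minAreaRect((rim[:,:2]*1000).astype(np.float32)), P[P[:,2]<.02].mean(0))
# dock
sub=C[140:235,205:290].reshape(-1,3); h=sub[sub[:,2]>.02]; print(cv2.minAreaRect((h[:,:2]*1000).astype(np.float32)),h[:,2].max())
E
```

```text
211 [0.56701842 0.17127647 0.20761559] [0.5539458  0.12737231 0.19892262] [0.58056825 0.21741907 0.21612335]
(array([0.37312247, 0.07351014, 0.03856101]), array([[-0.14570946, -0.98925129, -0.01227369],
       [-0.96958946,  0.14525721, -0.19696858],
       [ 0.19663426, -0.01679975, -0.98033297]]))
286 [ 0.33619822 -0.31346573  0.09262088] [0.72118812 0.00753868 1.33436906] ((552.9166259765625, -114.6558837890625), (196.45205688476562, 457.1650695800781), 37.32988739013672) [ 0.62585728 -0.21292786  0.00505057]
((531.6153564453125, 148.9640350341797), (426.74847412109375, 225.03695678710938), 8.089652061462402) 1.3343690580829093
```

View pics/t0c.png

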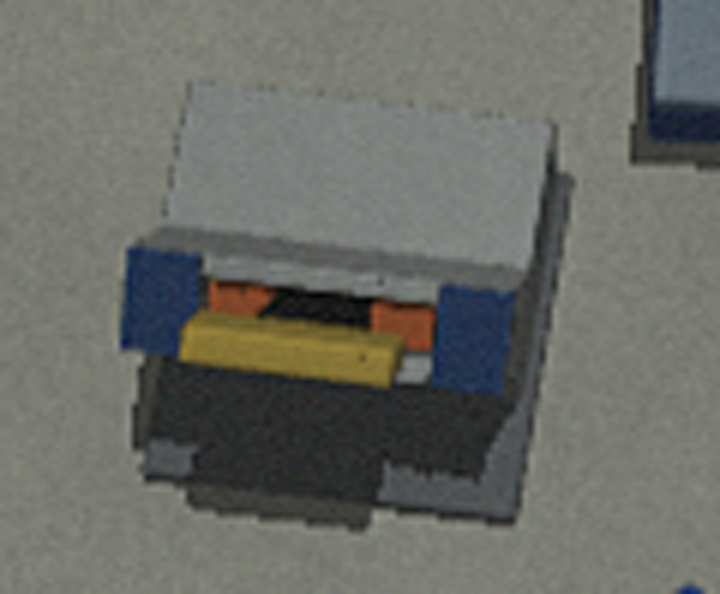

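View pics/s0c.png

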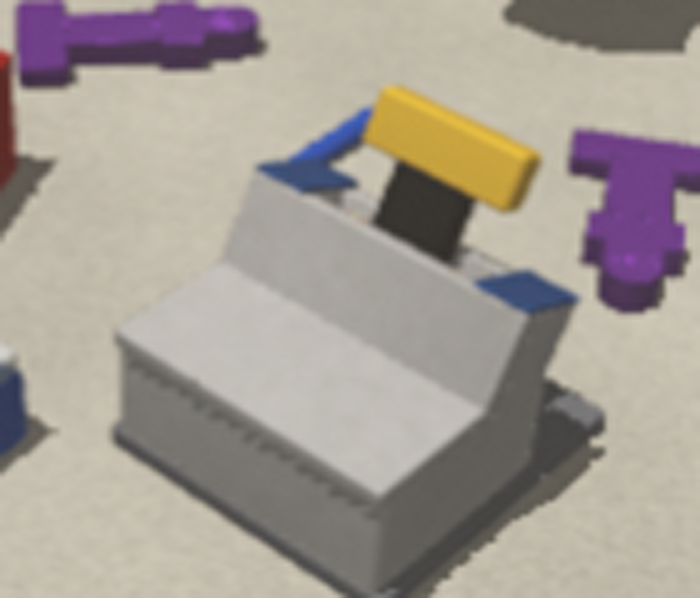

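```bash
python3 - <<'E'
from h import *
for f in('t0',):
    z=load(f);C=cloud(z);p=z['p'].astype(int)
    b,g,r=p[...,0],p[...,1],p[...,2]
    m=(b>r*1.6)&(b>50)&(z['d']>0); m[:, :200]=0;m[:,290:]=0;m[:150]=0;m[215:]=0
    P=C[m];P=P[(P[:,2]>.08)]
    L=P[P[:,1]>.16];Rr=P[P[:,1]<.16]
    print(len(L),L.mean(0),len(Rr),Rr.mean(0))
    c=P.mean(0);n=np.linalg.svd(P-c,full_matrices=False)[2][2];print(n,np.degrees(np.arccos(abs(n[2]))), np.degrees(np.arctan2(n[1],n[0])))
    for Q in(L,Rr):
        print(cv2.minAreaRect((Q[:,:2]*1000).astype(np.float32)))
    v=L.mean(0)-Rr.mean(0); print('yaw',np.degrees(np.arctan2(-v[0],v[1])),np.linalg.norm(v),v)
    mo=(r>140)&(g<130)&(g>50)&(b<80); mo[:, :200]=0;mo[:,290:]=0;mo[:170]=0;mo[215:]=0
    mo&=(r>g*1.7)
    Q=C[mo];uu=np.argwhere(mo);print(len(Q),Q.mean(0));
    vv,uu=np.nonzero(mo)
    for s in (uu<240,uu>=240): print(uu[s].min(),uu[s].max(),vv[s].min(),vv[s].max(),Q[s].mean(0))
    y=(r>110)&(g>80)&(b<70)&(g>r*.65); y[:, :210]=0;y[:,270:]=0;y[:180]=0;y[210:]=0
    Y=C[y];Y=Y[Y[:,2]>.17];print('hand',len(Y),Y.mean(0),Y.min(0),Y.max(0),cv2.minAreaRect((Y[:,:2]*1000).astype(np.float32)))
    rd=(r>70)&(r>g*2)&(r>b*2)&(z['d']>0); rd[:, :330]=0;rd[:,425:]=0;rd[:140]=0;rd[225:]=0
    W=C[rd]; rim=W[W[:,2]>.09];print(len(rim),cv2.minAreaRect((rim[:,:2]*1000).astype(np.float32)),rim[:,2].max())
E
```

```text
207 [0.60753884 0.23878132 0.1473692 ] 235 [0.58544763 0.09574862 0.14695594]
[-0.43308788  0.0644565   0.89904407] 25.967302100519674 171.53480247384
((605.9061279296875, 238.5407257080078), (33.532745361328125, 48.85698699951172), 79.67919921875)
((585.1539916992188, 95.58150482177734), (33.599578857421875, 48.6733283996582), 82.38416290283203)
yaw -8.779882371791281 0.14472922010603545 [0.02209121 0.14303271 0.00041326]
6 [0.60666639 0.17861797 0.13602088]
225 225 183 185 [0.61286384 0.21625315 0.13453163]
252 252 187 189 [0.60046894 0.14098279 0.13751013]
hand 279 [0.56780857 0.17019226 0.21004064] [0.33619822 0.00753868 0.1819114 ] [0.59104875 0.21741907 1.33436906] ((482.14013671875, 88.5803451538086), (324.8564453125, 77.04220581054688), 42.38509750366211)
312 ((627.5780639648438, -213.75155639648438), (150.058837890625, 170.0721893310547), 15.816654205322266) 0.10640660507617916
```

```bash
cat >> h.py <<'E'
yaw=np.radians(-8.7); t=np.radians(25)
xh=np.array([np.cos(yaw),np.sin(yaw),0]); Ys=np.array([-np.sin(yaw),np.cos(yaw),0]); up=np.array([0,0,1.])
Zs=-np.sin(t)*xh+np.cos(t)*up; Xs=np.cos(t)*xh+np.sin(t)*up
MO=np.array([.5964,.1672,.1472])
RG=R.from_matrix(np.c_[Ys,Xs,-Zs])
PG=MO+31e-3*Zs
def delta(p,rot):
    s=bot.observe(); R0=R.from_euler('xyz',s['tool_rot'],degrees=True)
    dv=(rot*R0.inv()).as_rotvec()
    print('shift mm',np.round((p-s['position'])*1000,1),'turn',np.round(dv,3),'F',np.round(s['ft_force'],1),'M',np.round(s['moment'],2),'op',round(s['opening']*1000,1),'t',round(s['t'],2))
E
python3 -c "
from h import *
print(PG,RG.as_euler('xyz',degrees=True)); delta(MO+.131*Zs,RG)"
```

```text
[0.58344958 0.16918169 0.17529554] [1.55000000e+02 1.27222187e-14 8.13000000e+01]
shift mm [392.2 678.6  35.4] turn [-0.303 -0.348  1.111] F [ 0.1  0.4 -0.9] M [ 0.01  0.03 -0.03] op 85.3 t 0.1
```

```bash
python3 -m inch '[[25,45,30,0,0,0.17,85],[50,90,60,0,0,0.35,85],[80,140,80,0,0,0.53,85],[110,190,90,0,0,0.7,85],[140,240,100,0,0,0.88,85]]'; python3 -m inch '[[30,52,0,0,0,0.1,85],[60,104,0,0,0,0.1,85],[90,156,0,0,0,0.1,85],[120,208,0,0,0,0.1,85],[150,260,0,0,0,0.1,85]]'; python3 -c "
from h import *
delta(MO+.131*Zs,RG)"
```

```text
t: 0.72
position: [0.29, -0.2615, 0.3315]
tool_rot: [180.0, -0.0, 67.3]
ft_force: [1.4, -0.8, 0.6]
opening: 0.0846
t: 1.35
position: [0.4401, -0.0013, 0.3311]
tool_rot: [180.0, 0.0, 72.7]
ft_force: [0.1, -0.8, -0.1]
opening: 0.085
shift mm [101.6 176.9 -65.2] turn [-0.098 -0.425  0.148] F [ 0.1 -0.8 -0.1] M [ 0.01 -0.01 -0.05] op 85.0 t 1.35
```

```bash
python3 -m inch '[[28,48,-10,-0.03,-0.12,0.04,85],[56,96,-30,-0.06,-0.24,0.08,85],[84,144,-50,-0.08,-0.36,0.12,85],[101.6,176.9,-65,-0.098,-0.425,0.148,85],[101.6,176.9,-65,-0.098,-0.425,0.148,85]]'; python3 -c "
from h import *
delta(MO+.131*Zs,RG);delta(PG,RG); snap('wrist','w1');snap('scene','s1')"
```

```text
t: 1.98
position: [0.54, 0.1756, 0.2631]
tool_rot: [155.3, 0.1, 81.5]
ft_force: [-0.6, 0.1, 0.6]
opening: 0.0848
shift mm [1.6 0.  2.8] turn [ 0.002 -0.005 -0.004] F [-0.6  0.1  0.6] M [ 0.08  0.19 -0.01] op 84.8 t 1.98
shift mm [ 43.4  -6.4 -87.8] turn [ 0.002 -0.005 -0.004] F [-0.6  0.1  0.6] M [ 0.08  0.19 -0.01] op 84.8 t 1.98
```

View pics/w1.png

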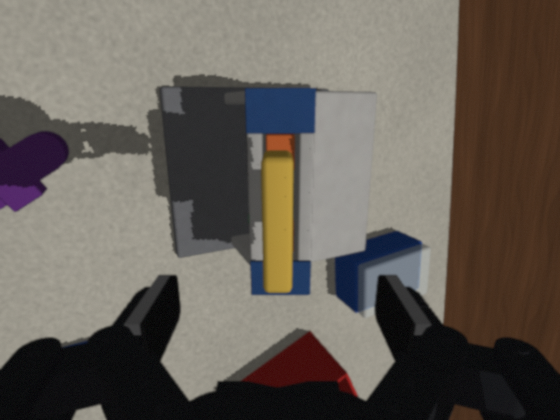

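View pics/s1.png

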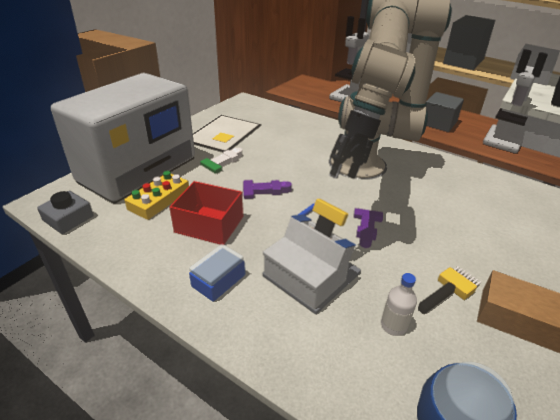

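```bash
python3 - <<'E'
from h import *
z=load('w1');C=cloud(z);p=z['p'].astype(int);b,g,r=p[...,0],p[...,1],p[...,2]
m=(r>120)&(g>90)&(b<80)&(z['d']>.1)&(z['d']<.6);m[:140]=0;m[300:]=0;m[:,:250]=0;m[:,305:]=0
P=C[m];Q=(P-MO)@np.c_[Xs,Ys,Zs]*1000
k=Q[:,2]>60;Q=Q[k];print(len(Q),np.median(Q,0),np.percentile(Q,1,0),np.percentile(Q,99,0), np.polyfit(Q[:,1],Q[:,0],1)*57.3,np.polyfit(Q[:,1],Q[:,2],1)*57.3)
m=(b>r*1.6)&(b>50)&(z['d']>.1);m[:85]=0;m[300:]=0;m[:,:240]=0;m[:,320:]=0
P=C[m];Q=(P-MO)@np.c_[Xs,Ys,Zs]*1000;Q=Q[abs(Q[:,2])<15]
for s in(Q[:,1]>0,Q[:,1]<0):print(s.sum(),Q[s].mean(0),np.percentile(Q[s],1,0),np.percentile(Q[s],99,0))
E
```

```text
3707 [-2.06593967  5.66891126 68.63978177] [-10.73832813 -43.18046376  65.88696821] [ 6.79735698 45.8792375  70.23696197] [  -0.47018726 -112.40242935] [7.79421480e-02 3.92864752e+03]
3078 [-1.72545839 73.20359614  1.07692082] [-27.49337836  56.63049137  -0.63974103] [24.23984282 89.12046607  2.8112263 ]
872 [  2.67613555 -70.27033084   0.64258549] [-25.83965168 -86.28935409  -1.02470605] [ 25.31159945 -54.28560875   2.03949068]
```

```bash
cat >> h.py <<'E'
MO=MO-.0017*Xs+.0014*Ys+.0007*Zs; PG=MO+31e-3*Zs
E
python3 -c "
from h import *
delta(PG,RG)"
```

```text
shift mm [ 40.9  -2.7 -90.9] turn [ 0.    -0.002 -0.001] F [ 0.4 -1.7  0.2] M [0.06 0.2  0.  ] op 84.9 t 2.08
```

```bash
python3 -m inch '[[12,-1,-27,0,0,0,85],[24,-2,-54,0,0,0,85],[34,-2.5,-75,0,0,0,85],[41,-2.7,-91,0,0,0,85],[41,-2.7,-91,0,0,0,85]]'; python3 -c "
from h import *
delta(PG,RG)"; python3 -m inch '[[0,0,0,0,0,0,40],[0,0,0,0,0,0,15],[0,0,0,0,0,0,5],[0,0,0,0,0,0,5],[0,0,0,0,0,0,5]]';python3 -c "
from h import *
delta(PG,RG);snap('scene','s2');snap('wrist','w2')"
```

```text
t: 2.7
position: [0.5821, 0.17, 0.1744]
tool_rot: [155.1, 0.0, 81.2]
ft_force: [0.1, -0.0, 0.6]
opening: 0.0851
shift mm [-0.2  0.8  0.8] turn [ 0.    -0.002  0.001] F [ 0.1 -0.   0.6] M [ 0.03  0.18 -0.02] op 85.1 t 2.7
t: 3.32
position: [0.5821, 0.1711, 0.1759]
tool_rot: [155.0, -0.0, 81.3]
ft_force: [-3.0, 0.4, 3.9]
opening: 0.0193
shift mm [-0.3 -0.3 -0.7] turn [-0. -0. -0.] F [-3.   0.4  3.9] M [-0.    0.56 -0.04] op 19.3 t 3.33
```

View pics/w2.png

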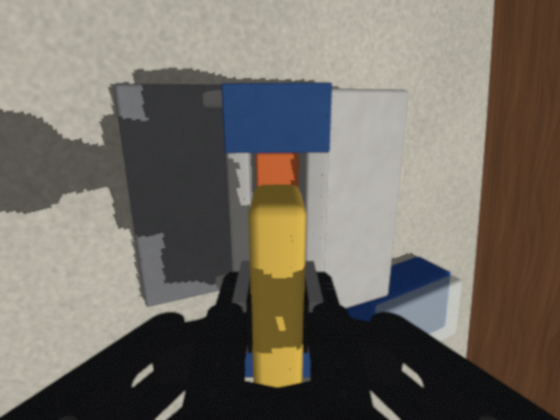

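```bash
cat >> h.py <<'E'
def arc(a,L=.117):
    return 1000*L*(np.sin(a)*Ys+(np.cos(a)-1)*Zs), -a*Xs
E
python3 -c "
from h import *
for a in (.04,.08,.12,.16,.2,.22):
  for s in(1,-1):
    d,r=arc(a*s);print(a*s,np.round(d,1),np.round(r,3))"
```

```text
0.04 [ 0.7  4.6 -0.1] [-0.036  0.005 -0.017]
-0.04 [-0.7 -4.6 -0.1] [ 0.036 -0.005  0.017]
0.08 [ 1.6  9.2 -0.3] [-0.072  0.011 -0.034]
-0.08 [-1.3 -9.3 -0.3] [ 0.072 -0.011  0.034]
0.12 [ 2.5 13.8 -0.8] [-0.108  0.016 -0.051]
-0.12 [ -1.8 -13.9  -0.8] [ 0.108 -0.016  0.051]
0.16 [ 3.4 18.3 -1.4] [-0.143  0.022 -0.068]
-0.16 [ -2.2 -18.5  -1.4] [ 0.143 -0.022  0.068]
0.2 [ 4.5 22.8 -2.1] [-0.179  0.027 -0.085]
-0.2 [ -2.5 -23.1  -2.1] [ 0.179 -0.027  0.085]
0.22 [ 5.  25.1 -2.6] [-0.197  0.03  -0.093]
-0.22 [ -2.7 -25.4  -2.6] [ 0.197 -0.03   0.093]
```

```bash
python3 -m inch '[[0.4,2.3,0,-0.018,0.003,-0.009,5],[0.7,4.6,-0.1,-0.036,0.005,-0.017,5],[1.2,6.9,-0.2,-0.054,0.008,-0.026,5],[1.6,9.2,-0.3,-0.072,0.011,-0.034,5],[1.6,9.2,-0.3,-0.072,0.011,-0.034,5]]'; python3 -c "
from h import *
s=bot.observe();print(s['ft_force']@np.c_[Xs,Ys,Zs],s['moment']@np.c_[Xs,Ys,Zs],(s['position']-PG)@np.c_[Xs,Ys,Zs])"
```

```text
t: 4.05
position: [0.5839, 0.1795, 0.1756]
tool_rot: [154.9, 4.3, 79.3]
ft_force: [-5.9, -4.0, 7.7]
opening: 0.0192
[-1.4435661  -4.84523136  9.15560735] [-0.85932874  0.58483877  0.02943714] [8.20161470e-04 8.81967633e-03 9.88706808e-05]
```

```bash
python3 -m inch '[[0.9,4.6,-0.4,-0.036,0.005,-0.017,5],[1.8,9.1,-1,-0.072,0.011,-0.034,5],[2.4,11.4,-1.3,-0.09,0.013,-0.043,5],[2.4,11.4,-1.3,-0.09,0.013,-0.043,5]]'; cat >>h.py <<'E'
def st(ref=None):
    s=bot.observe();B=np.c_[Xs,Ys,Zs]; Rr=RG.inv()*R.from_euler('xyz',s['tool_rot'],degrees=True)
    rv=(R.from_euler('xyz',s['tool_rot'],degrees=True)*RG.inv()).as_rotvec()@B
    print('F',(s['ft_force']@B).round(1),'M',(s['moment']@B).round(2),'pos',((s['position']-PG)@B*1000).round(1),'rock',rv.round(3),s['t'])
E
python3 -c "
from h import *
st()"
```

```text
t: 4.55
position: [0.5864, 0.191, 0.1741]
tool_rot: [154.6, 9.5, 76.8]
ft_force: [-4.7, -3.9, 4.7]
opening: 0.0193
F [-1.7 -4.6  6. ] M [-0.71  0.39 -0.02] pos [ 0.8 20.6 -1.6] rock [-0.184 -0.001 -0.   ] 4.55
```

Moderate force still; go on to 0.20–0.22.

```bash
python3 -m inch '[[0.4,2.2,-0.4,-0.018,0.003,-0.009,5],[0.7,3.3,-0.6,-0.027,0.004,-0.013,5],[0.7,3.3,-0.6,-0.027,0.004,-0.013,5]]'; 
python3 -c "
from h import *
st();snap('scene','s3')"
```

```text
t: 4.92
position: [0.5871, 0.1941, 0.1736]
tool_rot: [154.4, 11.1, 76.0]
ft_force: [-4.3, -4.9, 4.7]
opening: 0.0188
F [-1.2 -5.5  5.7] M [-0.59  0.41  0.04] pos [ 0.8 23.8 -2.2] rock [-0.214 -0.001 -0.001] 4.925
```

```bash
python3 -m inch '[[0.4,1.7,-0.3,-0.012,0.002,-0.006,5],[0.7,3.3,-0.6,-0.02,0.003,-0.01,5],[0.7,3.3,-0.6,-0.02,0.003,-0.01,5]]'; 
python3 -c "
from h import *
st();snap('scene','s4');snap('wrist','w4')"
```

```text
t: 5.35
position: [0.5874, 0.1954, 0.1734]
tool_rot: [154.3, 12.4, 75.3]
ft_force: [-9.6, -12.2, 9.4]
opening: 0.0191
F [ -3.  -13.5  11.8] M [-1.82  0.77 -0.07] pos [ 0.8 25.1 -2.4] rock [-0.241 -0.    -0.002] 5.35
```

View pics/w4.png

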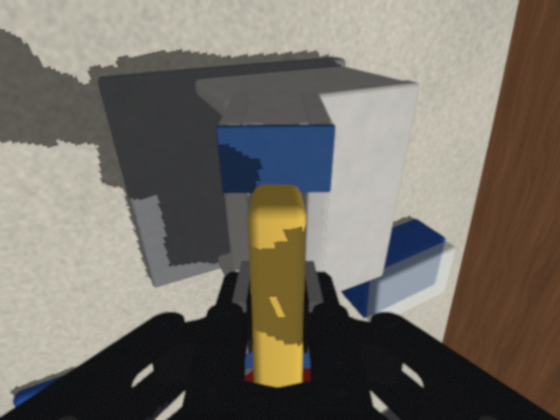

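```bash
python3 -m inch '[[-1,-5,0.8,0.04,-0.006,0.019,5],[-2.1,-10.5,1.5,0.081,-0.012,0.038,5],[-3.3,-16.3,2.1,0.125,-0.019,0.059,5],[-4.4,-22,2.5,0.168,-0.026,0.08,5],[-5.4,-27.2,2.8,0.209,-0.032,0.099,5]]'; 
python3 -c "
from h import *
st()"
```

```text
t: 6.08
position: [0.5824, 0.1702, 0.1762]
tool_rot: [154.9, 0.0, 81.2]
ft_force: [-3.4, -2.4, 3.7]
opening: 0.0193
F [-1.1 -2.9  4.6] M [-0.86  0.41 -0.  ] pos [ 1.  -0.6  0.6] rock [-0.001 -0.002 -0.001] 6.075
```

```bash
python3 -m inch '[[-0.7,-4.6,-0.1,0.036,-0.005,0.017,5],[-1.3,-9.3,-0.3,0.072,-0.011,0.034,5],[-1.8,-13.9,-0.8,0.108,-0.016,0.051,5],[-2.2,-18.5,-1.4,0.143,-0.022,0.068,5],[-2.4,-20.8,-1.7,0.161,-0.024,0.076,5]]'; 
python3 -c "
from h import *
st()"
```

```text
t: 6.7
position: [0.5802, 0.1511, 0.1745]
tool_rot: [154.6, -9.5, 85.7]
ft_force: [-1.5, 6.7, 4.9]
opening: 0.0193
F [-0.2  6.4  5.5] M [0.65 0.3  0.1 ] pos [  0.9 -19.8  -1.2] rock [ 0.182 -0.001 -0.001] 6.7
```

```bash
python3 -m inch '[[-0.2,-2.5,-0.5,0.02,-0.003,0.009,5],[-0.4,-4.8,-1,0.038,-0.006,0.018,5],[-0.5,-6,-1.2,0.045,-0.007,0.021,5],[-0.5,-6,-1.2,0.045,-0.007,0.021,5]]'; 
python3 -c "
from h import *
st();snap('wrist','w5');snap('scene','s5')"
```

```text
t: 7.2
position: [0.5797, 0.1466, 0.1738]
tool_rot: [154.3, -12.1, 87.0]
ft_force: [-1.0, 13.1, 4.9]
opening: 0.0191
F [-0.6 12.8  5.7] M [1.32 0.28 0.16] pos [  0.8 -24.3  -2. ] rock [ 0.234 -0.002 -0.   ] 7.2
```

View pics/w5.png

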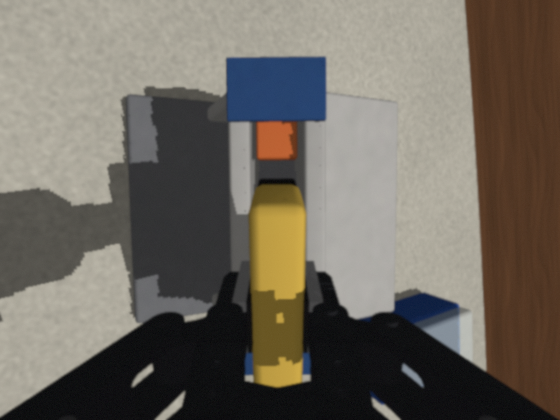

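```bash
cat > cl.py <<'E'
from h import *
import sys
B=np.c_[Xs,Ys,Zs]
for f in sys.argv[1:]:
    z=load(f);p=z['p'].astype(int);b,g,r=p[...,0],p[...,1],p[...,2]
    m=(r>130)&(r>g*1.6)&(r>b*1.8)&(g>b*1.15);C=cloud(z);Q=(C-MO)@B*1000
    k=m&(abs(Q[...,0])<18)&(abs(Q[...,1])<60)&(abs(Q[...,2])<25);q=Q[k]
    for s in (q[:,1]>0,q[:,1]<0):
        if s.sum()>3: print(f,s.sum(),np.percentile(q[s],[2,50,98],axis=0).round(1).tolist())
E
python3 cl.py w1 w2 w5 t0
```

```text
w1 331 [[-10.1, 40.2, -15.2], [-0.2, 45.4, -13.8], [8.9, 51.0, -12.4]]
w2 1077 [[-10.4, 35.3, -15.0], [-1.0, 43.5, -13.7], [9.1, 51.7, -12.4]]
w5 1255 [[-10.6, 35.4, -15.2], [-0.7, 45.6, -13.8], [9.2, 55.6, -12.5]]
t0 10 [[0.6, 27.5, -17.9], [4.4, 42.8, -16.3], [7.4, 50.1, -10.3]]
t0 16 [[-7.9, -52.6, -18.5], [4.4, -45.4, -15.4], [8.1, -26.5, -10.8]]
```

```bash
python3 -m inch '[[0.4,5.4,1.1,-0.041,0.006,-0.019,5],[0.9,10.8,1.9,-0.082,0.012,-0.039,5],[1.5,16.2,2.4,-0.124,0.019,-0.058,5],[2.2,21.5,2.8,-0.165,0.025,-0.078,5],[2.9,26.8,2.9,-0.206,0.031,-0.097,5]]'; 
python3 -c "
from h import *
st();snap('top','t6');snap('wrist','w6')"; python3 cl.py t6 w6
python3 - <<'E'
from h import *
z=load('t6');p=z['p'][150:230,200:300]; cv2.imwrite('pics/t6c.png',cv2.resize(p,None,fx=7,fy=7,interpolation=cv2.INTER_CUBIC))
E
```

```text
t: 7.92
position: [0.5826, 0.1719, 0.1762]
tool_rot: [154.9, -0.0, 81.3]
ft_force: [-1.7, 2.9, 2.6]
opening: 0.0193
F [-0.8  2.6  3.3] M [ 0.64  0.45 -0.  ] pos [0.9 1.2 0.6] rock [-0.    -0.002 -0.001] 7.925
t6 9 [[2.2, 43.1, -17.6], [4.3, 49.5, -14.0], [7.5, 52.4, -12.1]]
t6 18 [[-6.9, -53.2, -17.7], [1.5, -48.7, -14.6], [8.4, -40.1, -9.3]]
w6 992 [[-10.3, 36.9, -15.0], [-0.7, 44.4, -13.7], [8.9, 52.1, -12.4]]
```

View pics/t6c.png

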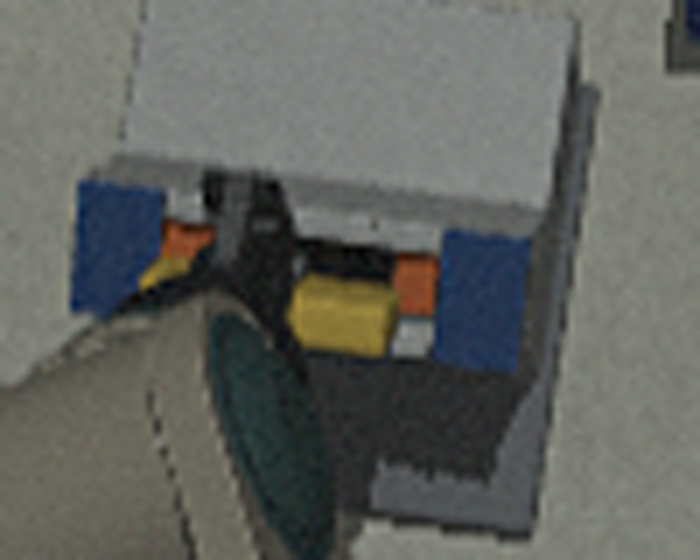

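```bash
python3 - <<'E'
from h import *
B=np.c_[Xs,Ys,Zs]
from scipy.optimize import least_squares
# profiles in socket plane at clamp top (Zs ~ -13.8 from w), warp to metric
def warp(f,zz,x0=-14,x1=14,y0=-60,y1=60,sc=5,out=None):
    z=load(f);xs=np.arange(x0,x1,1/sc);ys=np.arange(y0,y1,1/sc)
    Y,X=np.meshgrid(ys,xs);P=MO+(X.ravel()[:,None]*Xs+Y.ravel()[:,None]*Ys+zz*Zs)/1000
    uv=proj(z,P).astype(np.float32).reshape(*X.shape,2)
    im=cv2.remap(z['p'],uv[...,0],uv[...,1],cv2.INTER_LINEAR);cv2.imwrite(f'pics/{out}.png',im[::-1]);return im
a=[warp(f,-13.8,out='wp'+f) for f in('t0','t6','w1','w5')]
cv2.imwrite('pics/wp.png',np.vstack([np.vstack([i[::-1],np.zeros((6,i.shape[1],3),np.uint8)]) for i in a]))
E
```

```text
(no output)
```

View pics/wp.png

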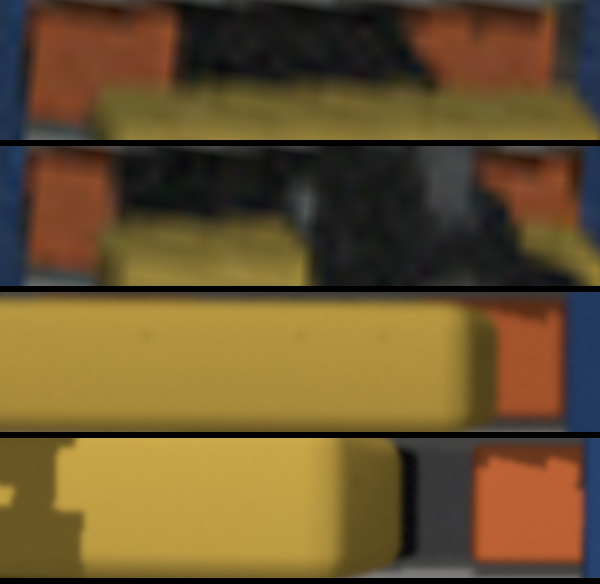

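```bash
python3 - <<'E'
from h import *
z=load('w5');cv2.imwrite('pics/w5c.png',cv2.resize(z['p'][50:220,200:360],None,fx=4.5,fy=3.5,interpolation=cv2.INTER_CUBIC))
E
```

```text
(no output)
```

View pics/w5c.png

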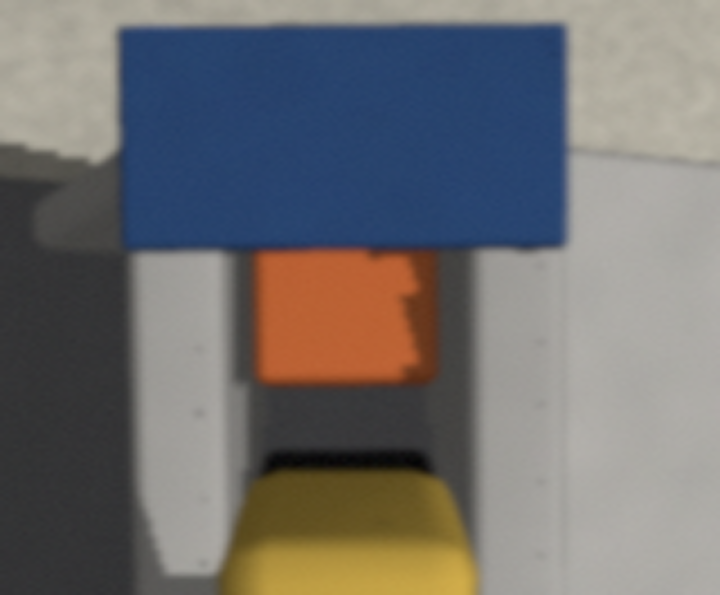

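```bash
cat > rel.py <<'E'
from h import *
import sys
B=np.c_[Xs,Ys,Zs]
for f in sys.argv[1:]:
    z=load(f);p=z['p'].astype(int);b,g,r=p[...,0],p[...,1],p[...,2];C=cloud(z);Q=(C-MO)@B*1000
    for nm,m in (('blue',(b>r*1.6)&(b>50)&(abs(Q[...,2])<5)&(abs(Q[...,1])<100)),('or',(r>60)&(r>g*1.6)&(r>b*1.8)&(abs(Q[...,0])<18)&(abs(Q[...,1])<60)&(abs(Q[...,2]+14)<5))):
        for sg in(1,-1):
            k=m&(sg*Q[...,1]>0)
            if k.sum()<10: continue
            q=Q[k]; edges=[]
            c=np.percentile(q[:,0],[25,75])
            qq=q[(q[:,0]>c[0])&(q[:,0]<c[1])]
            print(f,nm,sg,k.sum(),'y',qq[:,1].min().round(1),qq[:,1].max().round(1),'x',np.percentile(q[:,0],[1,99]).round(1),'z',np.median(q[:,2]).round(1))
E
python3 rel.py t0 t6 w1 w2 w5 w6
```

```text
t0 blue 1 197 y 53.8 85.6 x [-24.9  25.6] z -0.4
t0 blue -1 222 y -90.4 -57.2 x [-24.3  27.2] z -0.9
t0 or 1 46 y 23.8 50.2 x [-3.1 10.6] z -14.4
t0 or -1 62 y -54.2 -26.3 x [-9.7 11.3] z -15.0
t6 blue 1 188 y 54.0 85.5 x [-24.2  25.8] z -0.2
t6 blue -1 220 y -90.0 -57.1 x [-24.4  27.1] z -0.9
t6 or 1 21 y 38.2 55.3 x [-1.3 10.3] z -14.5
t6 or -1 43 y -54.0 -38.4 x [-10.2  10.7] z -14.7
w1 blue 1 3078 y 55.1 87.8 x [-25.8  25.9] z 0.4
w1 blue -1 872 y -88.1 -55.2 x [-24.1  27. ] z -0.0
w1 or 1 468 y 40.2 52.6 x [-11.   11.8] z -13.9
w2 blue 1 7324 y 54.6 88.0 x [-25.8  26.2] z 0.4
w2 blue -1 305 y -88.4 -69.5 x [-19.9  21.2] z -0.0
w2 or 1 1285 y 35.1 52.4 x [-10.8  11.9] z -13.8
w5 blue 1 6106 y 54.3 87.6 x [-25.5  26.1] z 0.3
w5 blue -1 267 y -88.5 -75.3 x [-17.5  19.3] z -0.1
w5 or 1 1504 y 34.9 56.7 x [-10.6  12.1] z -13.8
w6 blue 1 7266 y 54.6 88.2 x [-25.7  26.2] z 0.4
w6 blue -1 328 y -88.5 -67.5 x [-19.6  21.5] z -0.1
w6 or 1 1181 y 36.7 52.4 x [-10.8  12.2] z -13.8
```

```bash
python3 -c "
from h import *
print(Zs)"; python3 -m inch '[[-2.1,0.3,4.5,0,0,0,5],[-5,0.8,10.9,0,0,0,5],[-8.4,1.3,18.1,0,0,0,5],[-8.4,1.3,18.1,0,0,0,5]]'; 
python3 -c "
from h import *
st();snap('scene','s7')"; cd pics; python3 -c "
import cv2;p=cv2.imread('s7.png')[150:330,220:400];cv2.imwrite('s7c.png',cv2.resize(p,None,fx=3.3,fy=3.3))"
```

```text
[-0.41775557  0.06392558  0.90630779]
t: 8.52
position: [0.5738, 0.1722, 0.1944]
tool_rot: [154.9, -0.1, 81.2]
ft_force: [0.4, 0.1, -2.4]
opening: 0.0195
F [-0.7  0.1 -2.3] M [-0.04  0.35 -0.01] pos [ 0.8  0.1 20.8] rock [ 0.    -0.002 -0.001] 8.525
```

View pics/s7c.png

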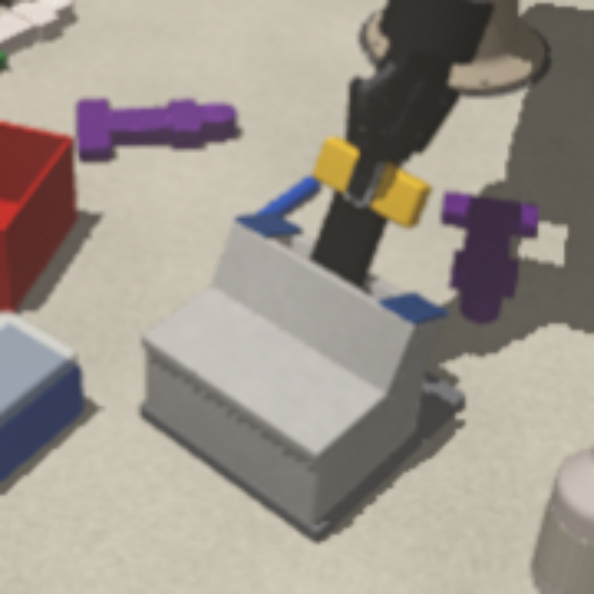

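Free with just its weight on the tool. Draw out fully (another ~135 mm along the slope).

```bash
python3 -m inch '[[-8.4,1.3,18.1,0,0,0,5],[-18.8,2.9,40.8,0,0,0,5],[-31.3,4.8,68,0,0,0,5],[-45.1,6.9,97.9,0,0,0,5],[-56.4,8.6,122.4,0,0,0,5]]'; 
python3 -c "
from h import *
st();snap('scene','s8');snap('top','t8');
s=bot.observe();print(s['position'],s['joints'])"
```

```text
t: 9.2
position: [0.5169, 0.1808, 0.3169]
tool_rot: [155.0, -0.0, 81.2]
ft_force: [-0.5, -0.4, -1.1]
opening: 0.0194
F [-0.9 -0.5 -0.8] M [0.02 0.36 0.02] pos [  0.3   0.  156.2] rock [ 0.    -0.001 -0.001] 9.2
[0.51759643 0.18126044 0.31948268] [ 21.71362832 -10.28575445  86.02425921 -12.47728345  82.1703711
  29.75603861]
```

View pics/s8.png

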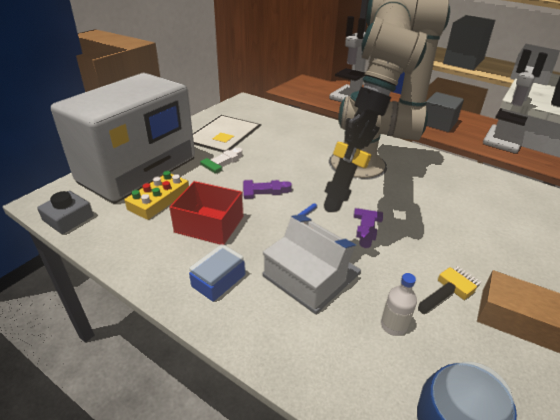

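```bash
cat >> h.py <<'E'
CC=np.array([.6276,-.2138,0.]); ya=np.radians(15.8); Xc=np.array([np.cos(ya),np.sin(ya),0]); Yc=np.array([-np.sin(ya),np.cos(ya),0])
def place(tilt,off=.042,h=0.):
    u=np.cos(tilt)*up+np.sin(tilt)*Yc; x=np.cos(tilt)*Yc-np.sin(tilt)*up
    p=CC+off*Yc+up*(.005+.018+h)+.117*u
    return p,R.from_matrix(np.c_[x,np.cross(-u,x),-u])
E
python3 -c "
from h import *
delta(*place(.0,h=.17));print(place(0,h=.17)[0])"
```

```text
shift mm [  98.6 -354.6   -9.5] turn [-0.031  0.444  0.422] F [-0.4 -0.7 -2.7] M [ 0.08  0.32 -0.03] op 19.5 t 9.3
[ 0.61616423 -0.17338684  0.31      ]
```

```bash
python3 -m inch '[[5,-20,15,0,0.05,0.04,5],[18,-70,25,0,0.13,0.12,5],[33,-122,25,-0.01,0.22,0.21,5],[48,-174,20,-0.02,0.31,0.3,5],[64,-226,10,-0.025,0.4,0.38,5]]'; 
python3 -m inch '[[14,-50,-5,0,0.02,0.02,5],[26,-94,-13,0,0.04,0.04,5],[34,-122,-19,0,0.04,0.04,5],[34.5,-128.5,-19.5,0,0.044,0.042,5],[34.5,-128.5,-19.5,0,0.044,0.042,5]]'; python3 -c "
from h import *
delta(*place(.0,h=.17));snap('top','t9');snap('scene','s9');snap('wrist','w9')"
```

```text
t: 9.93
position: [0.5819, -0.0475, 0.3246]
tool_rot: [177.9, 0.4, 103.5]
ft_force: [0.8, 1.1, -1.9]
opening: 0.0197
t: 10.55
position: [0.6158, -0.1737, 0.3052]
tool_rot: [-179.7, -0.2, 105.8]
ft_force: [0.3, -0.0, -1.3]
opening: 0.0193
shift mm [0.3 0.3 4.8] turn [-0.002 -0.006 -0.   ] F [ 0.3 -0.  -1.3] M [ 0.04  0.04 -0.03] op 19.3 t 10.55
```

View pics/s9.png

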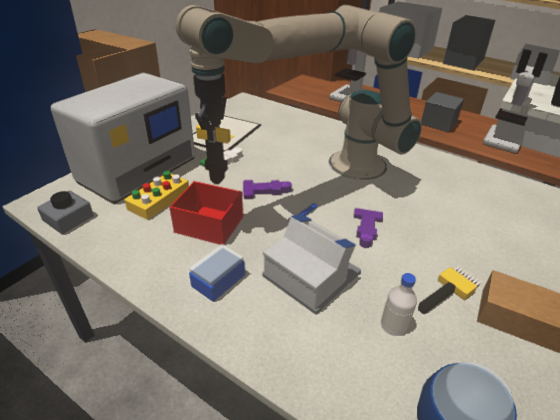

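View pics/w9.png

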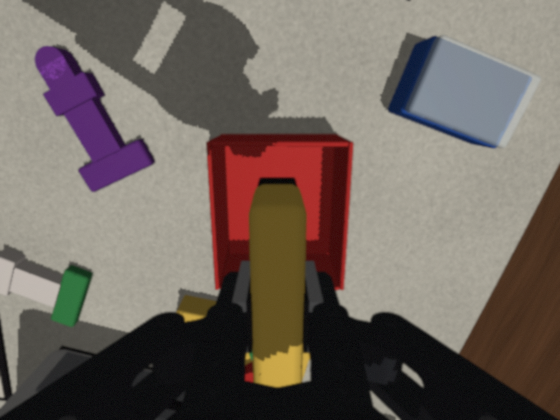

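```bash
python3 - <<'E'
from h import *
z=load('w9');p=z['p'].astype(int);b,g,r=p[...,0],p[...,1],p[...,2];C=cloud(z)
m=(r>50)&(r>g*2)&(r>b*2);Q=(C-CC)@np.c_[Xc,Yc,up]*1000
q=Q[m&(abs(Q[...,2]-97)<8)];print(len(q),np.percentile(q,[1,99],axis=0).round(1))
f=Q[m&(abs(Q[...,2])<12)];print(len(f),np.percentile(f,[1,50,99],axis=0).round(1))
# handle tilt relative to world
m=(r>70)&(g>60)&(b<70)&(z['d']>.03)&(z['d']<.25);m[:, :250]=0;m[:,310:]=0;m[:195]=0
print(m.sum());
if m.sum(): 
  q=Q[m];q=q[q[:,2]>250];print(len(q),np.median(q,0),np.polyfit(q[:,1],q[:,2],1))
delta(*place(.08,h=.06));delta(*place(.08,h=.008))
E
```

```text
2452 [[-72.6 -79.9  89.5]
 [ 74.4  86.  102.9]]
7293 [[-68.7 -78.8   4.5]
 [  8.4  24.3   6.4]
 [ 71.2  69.9  10.2]]
8942
8942 [ -0.37208693  62.43269726 342.65051356] [-3.23143963e-02  3.44229616e+02]
shift mm [  -2.3    8.2 -107.2] turn [-0.078 -0.026 -0.002] F [-0.7 -0.1 -0.9] M [-0.   -0.01 -0.06] op 19.2 t 10.7
shift mm [  -2.3    8.2 -159.2] turn [-0.078 -0.026 -0.002] F [-0.7 -0.1 -0.9] M [-0.   -0.01 -0.06] op 19.2 t 10.7
```

```bash
python3 -m inch '[[-0.5,2,-25,-0.02,-0.006,0,5],[-1,4,-60,-0.04,-0.013,0,5],[-1.7,6,-95,-0.06,-0.02,-0.001,5],[-2.3,8.2,-125,-0.078,-0.026,-0.002,5],[-2.3,8.2,-145,-0.078,-0.026,-0.002,5]]'; 
python3 -m inch '[[0,0,-5,0,0,0,5],[0,0,-10,0,0,0,5],[0,0,-12,0,0,0,5],[0,0,-12,0,0,0,5]]'; python3 -c "
from h import *
delta(*place(.08,h=0))"
```

```text
t: 11.32
position: [0.6132, -0.1641, 0.1602]
tool_rot: [-179.9, 4.5, 105.8]
ft_force: [0.2, -0.4, -1.3]
opening: 0.0194
t: 11.82
position: [0.6138, -0.1657, 0.1499]
tool_rot: [180.0, 4.6, 105.7]
ft_force: [-0.8, 1.2, -1.9]
opening: 0.0191
shift mm [ -0.2   1.3 -10.3] turn [-0.     0.     0.002] F [-0.8  1.2 -1.9] M [0.07 0.03 0.01] op 19.1 t 11.82
```

```bash
python3 -m inch '[[0,0,-2,0,0,0,5],[0,0,-4,0,0,0,5],[0,0,-6,0,0,0,5],[0,0,-7,0,0,0,5],[0,0,-7,0,0,0,5]]'; python3 -m inch '[[0,0,-1,0,0,0,5],[0,0,-2,0,0,0,5],[0,0,-2,0,0,0,5]]'; python3 -c "
from h import *
delta(*place(.08,h=0))"
```

```text
t: 12.45
position: [0.6135, -0.1655, 0.1422]
tool_rot: [-180.0, 4.5, 105.7]
ft_force: [-0.3, -0.4, -1.7]
opening: 0.0191
t: 12.82
position: [0.6138, -0.1656, 0.1415]
tool_rot: [180.0, 4.6, 105.7]
ft_force: [-1.8, 0.6, 5.1]
opening: 0.0193
shift mm [-0.2  1.2 -1.9] turn [0.    0.001 0.002] F [-1.8  0.6  5.1] M [ 0.09  0.47 -0.02] op 19.3 t 12.82
```

```bash
python3 -m inch '[[-0.5,1.7,0,-0.014,-0.004,0,5],[-0.9,3.4,0,-0.029,-0.008,0,5],[-1.4,5.1,-0.3,-0.043,-0.012,0,5],[-1.4,5.1,-0.3,-0.043,-0.012,0,5]]'; python3 -c "
from h import *
st();snap('scene','s10');snap('wrist','w10')"; cd pics; python3 -c "
import cv2;p=cv2.imread('s10.png')[80:260,140:320];cv2.imwrite('s10c.png',cv2.resize(p,None,fx=3.3,fy=3.3))"
```

```text
t: 13.32
position: [0.6123, -0.1599, 0.141]
tool_rot: [180.0, 7.2, 105.7]
ft_force: [-2.7, 1.4, 5.7]
opening: 0.0192
F [-0.2  1.   6.3] M [ 0.21  0.56 -0.13] pos [  58.2 -322.4  -64.9] rock [-0.028  0.402  0.445] 13.325
```

View pics/s10c.png

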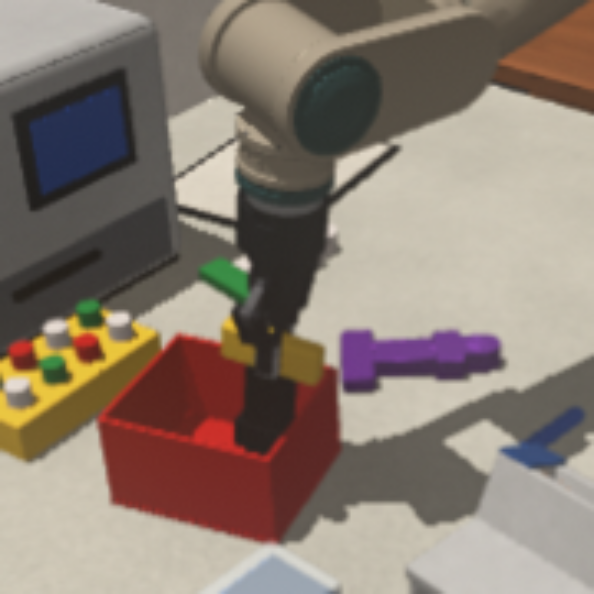

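View pics/w10.png

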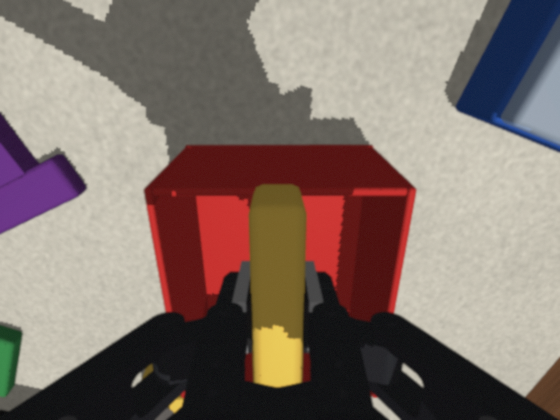

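```bash
python3 -m inch '[[0,0,0,0,0,0,22],[0,0,0,0,0,0,26],[0,0,0,0,0,0,35],[0,0,0,0,0,0,50],[0,0,0,0,0,0,50]]'; python3 -m inch '[[0,0,0,0,0,0,60],[1,-4,20,0,0,0,60],[3,-10,50,0,0,0,60],[5,-15,90,0,0,0,60],[5,-15,130,0,0,0,60]]'; python3 -m inch '[[-30,0,40,0,0,0,60],[-60,0,60,0,0,0,60],[-90,0,60,0,0,0,60],[-90,0,60,0,0,0,60],[-90,0,60,0,0,0,60]]'; python3 -c "
from h import *
st();snap('scene','s11');snap('top','t11')"; cd pics; python3 -c "
import cv2;p=cv2.imread('s11.png')[80:260,140:320];cv2.imwrite('s11c.png',cv2.resize(p,None,fx=3.3,fy=3.3))"
```

```text
t: 14.05
position: [0.6121, -0.1604, 0.14]
tool_rot: [-180.0, 7.1, 105.7]
ft_force: [-1.2, -0.2, 1.0]
opening: 0.05
t: 14.68
position: [0.617, -0.1757, 0.2711]
tool_rot: [-180.0, 7.1, 105.7]
ft_force: [0.6, 0.0, 1.4]
opening: 0.0599
t: 15.3
position: [0.5275, -0.1754, 0.3299]
tool_rot: [-180.0, 7.1, 105.7]
ft_force: [0.0, 0.4, -0.6]
opening: 0.0599
F [-0.3  0.4 -0.5] M [ 0.08  0.02 -0.06] pos [  64.1 -350.4  140.8] rock [-0.028  0.403  0.445] 15.3
```

View pics/s11c.png

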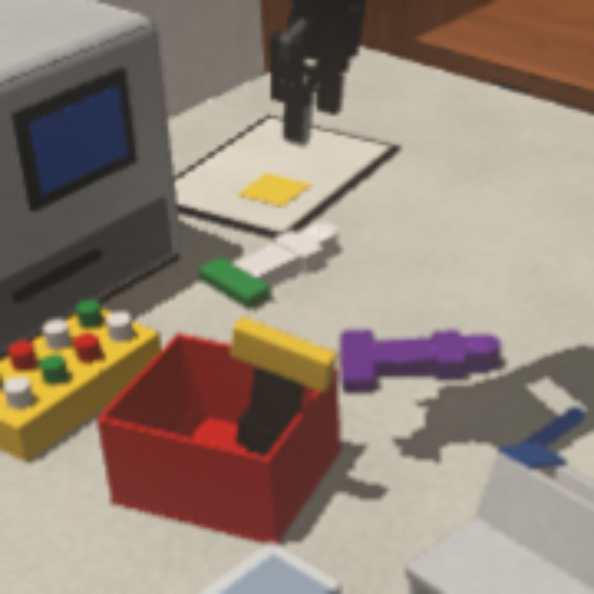

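View pics/t11.png

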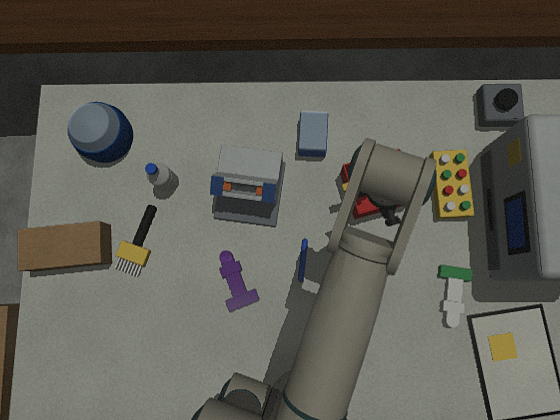

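```bash
python3 -m inch '[[0,0,0,0,0,0,60],[0,0,0,0,0,0,60],[0,0,0,0,0,0,60],[0,0,0,0,0,0,60]]' >/dev/null; python3 rel.py t11; python3 - <<'E'
from h import *
snap('scene','s12')
a=load('s11');b=load('s12');d=np.abs(a['p'].astype(int)-b['p']).sum(2)[150:260,180:270];print('diff',d.mean(),d.max())
z=b;C=cloud(z);p=z['p'].astype(int);bb,g,r=p[...,0],p[...,1],p[...,2];Q=(C-CC)@np.c_[Xc,Yc,up]*1000
m=(r>90)&(g>80)&(bb<80)&(g>r*.6)&(abs(Q[...,0])<60)&(abs(Q[...,1])<130)&(Q[...,2]>100);q=Q[m];print(len(q),q.mean(0),q.min(0),q.max(0))
# compare others t0 v t11
x=load('t0')['p'].astype(int);y=load('t11')['p'].astype(int)
for n,(u0,u1,v0,v1) in dict(bottle=(135,180,155,205),tip=(295,330,105,160),rack=(432,475,148,220),multi=(112,160,200,280),fresh=(438,475,262,330),marker=(294,310,235,285),purp=(215,262,245,315)).items():
    d=abs(x-y)[v0:v1,u0:u1].sum(2);print(n,d.mean().round(1),(d>80).mean().round(3))
E
```

```text
t11 blue 1 222 y 52.6 86.5 x [-25.   25.9] z -0.2
t11 blue -1 222 y -90.1 -57.1 x [-25.1  27.5] z -1.2
t11 or 1 55 y 34.3 54.3 x [-11.2  10.4] z -14.0
t11 or -1 44 y -54.2 -37.7 x [-10.3  11.1] z -14.0
diff 1.5422222222222222 120
455 [ -2.49720518  73.90980195 241.45862961] [-59.65382539  21.21227131 135.99525553] [ 13.12177325 128.63635011 632.1400199 ]
bottle 10.7 0.0
tip 11.1 0.0
rack 14.5 0.02
multi 11.5 0.0
fresh 11.2 0.0
marker 80.0 0.431
purp 11.0 0.001
```

```bash
python3 - <<'E'
from h import *
x=load('t0')['p'][225:295,280:330];snap('top','t13');y=load('t13')['p'][225:295,280:330]
cv2.imwrite('pics/mk.png',cv2.resize(np.hstack([x,y]),None,fx=6,fy=6))
bot.finish_job()
E
```

```text
the job is handed in; nothing more can be done
```

View pics/mk.png

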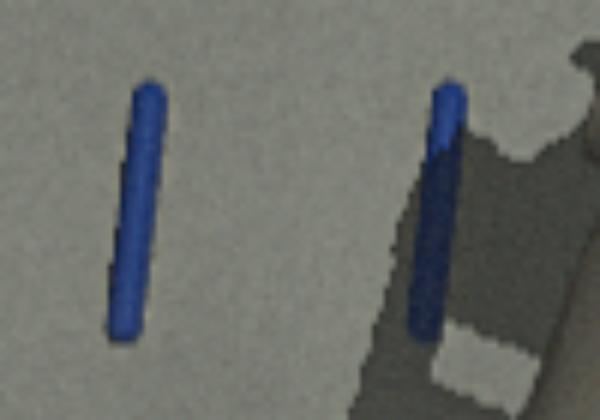

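The yellow-handled cartridge is out of the dock and stands foot down on the caddy floor, leaning on the wall on the dock's side. I handed the job in at about 16 s of the 58 s allowed.

- **Rocking:** I gripped the handle and rocked it to +y, then to −y, until it met the stop each way, at about 13 N. Both clamps now sit about 36 mm from the slot's centre, which I take as their stops. An earlier, partly hidden view put the left clamp at about 35 mm. I judged the clamps from camera views good to about 2 mm.
- **Drawing out and placing:** The cartridge came up the slope with only about 2 N on the wrist. I lowered it upright until the foot touched (about 5 N upward on the wrist), tilted it a few degrees towards the wall, then let go and backed away.
- **Last checks:** Two pictures about 0.5 s apart show the cartridge at rest in the caddy, with no appreciable force on the tool. Before and after pictures of the bottle, tip box, rack, pipette and fresh cartridge match. My image check flagged the marker, but a closer look showed only the arm's shadow across it; the marker itself has not moved.

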